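# Unlock the dip probe and stand it in the waste beaker

### The job

Take the used dip probe out of its slanted holder: it is locked by a hidden twist catch, so turn it anticlockwise (seen from the handle end) while pulling lightly until you feel the catch let go, never wrench it, and draw it straight out along its slant. Then lower it tip first into the clear beaker until the tip is at the bottom, and only then let go, leaving it standing in the beaker, which stays upright where it is; leave the other things on the worktop alone.

Things in the scene. Friction and masses are not known exactly. Their poses are not given: they have to be found in the camera images.
- probe: dip probe, 161 mm long, 90 g: steel rod 10 mm in diameter, black drip disc (48 mm in diameter, 88 to 91 mm from the tip), black flat handle. Origin at the tip; z runs up the rod to the handle end. At the start it sits in the holder, leaning 35 degrees from vertical. Anticlockwise seen from the handle end is a positive turn about z
- probe_handle (a point): middle of the probe's flat handle, 130 mm from the tip. Handle: 62 mm long (99 to 161 mm from the tip), 30 mm wide along the probe's x, 14 mm thick along its y. Grip it across the 14 mm, with the tool pointing down along the rod
- probe_pin (a point): middle of the probe's hidden cross pin, 74.5 mm from the tip: 36 mm end to end along the probe's x, 5 mm thick
- holder: grey holder, bolted down: base 130 x 110 x 12 mm, socket leaning 35 degrees to its -x, ending in a dark ring, 58 mm in diameter. Origin at the centre of its underside, z up. Socket axis (-0.574, 0, 0.819) in its frame. The rod stands loosely in a 12.5 mm square bore (leaning up to 3 degrees more than the socket), 64 mm deep. After 90 mm of travel along it the tip is clear
- holder_seat (a point): bottom of the holder's bore, where the probe's tip rests at the start; 22 mm in x and 42 mm up from the holder's origin
- holder_catch (a point): centre of the catch plate inside the holder's ring, hidden under the drip disc: 7 mm thick, with a slot 14 mm wide whose direction is unknown and differs each time. With the pin across the slot the probe rises 2 mm and stops hard; with the pin along it (within 10 to 15 degrees) it comes out freely. The anticlockwise turn needed is 25 to 92 degrees
- beaker: clear plastic beaker with some used pipette tips in it, loose, 350 g, 118 mm high, 109 mm across the rim, 80 mm across the inside of the bottom, floor 2 mm thick. Origin at the centre of its underside, z up
- timer: bystander: white bench timer lying flat, 66 x 62 x 20 mm, loose; origin at the centre of its underside
- oil_dropper: bystander: small dark dropper bottle, 27 mm in diameter, 72 mm high, loose; origin at the centre of its underside
- jar_green_a: bystander: jar with a screw lid, 51 mm in diameter, 62 mm high, loose, the nearer to the beaker of two alike; origin at the centre of its underside

How it is judged:
On the way, in this order (a step that is already met when the one before it is completed fails the run):
1. the catch has let go and the probe is drawn up, held in the fingers (distance between probe and holder_seat above 0.02 m and contact force between the fingers and probe above 1 N), for 0.05 s.
2. the probe is clear of the holder, held in the fingers (distance between probe and holder_seat above 0.095 m and contact force between the fingers and probe above 1 N and contact force between probe and holder below 0.1 N), for 0.1 s.
3. still held, the tip has been lowered to the beaker's bottom (within 20 mm) (z of probe in the frame of beaker below 0.022 m and horizontal distance between probe and beaker below 0.045 m and contact force between the fingers and probe above 1 N), for 0.05 s.
At the end, for the whole second after the job is handed in: The probe stands in the beaker, handle up (leaning less than 45 degrees), its tip within 20 mm of the beaker's floor; the beaker stands upright on the worktop within 60 mm of where it was; all is released and at rest (z of probe in the frame of beaker below 0.022 m and horizontal distance between probe and beaker below 0.05 m and angle between probe's own z axis and vertical below 0.8 rad and angle between beaker's own z axis and vertical below 0.1 rad and height (world z) of beaker below 0.01 m and distance of beaker from where it was at the start of the episode below 0.06 m and linear speed of each of probe, beaker below 0.03 m/s); the robot touches nothing.
It fails at once if the probe is wrenched in its holder (more than 60 N) (contact force between probe and holder above 60 N).
It fails at once if a bystander is knocked over or pushed about (more than 40 mm) (distance of any of timer, oil_dropper, jar_green_a from where it was at the start of the episode above 0.04 m).
It also fails if it takes over 61 s, if anything falls off the work surface, if the arm or the gripper's body presses on something with over 40 N, if the wrist force passes 120 N, or if a joint passes its speed limit or range.

### The arm

A 7-joint arm with a two-finger parallel gripper is mounted at the origin on a cart in front of the work surface, level with it; the furniture and walls round the work are solid. World frame = base frame: x ahead of the robot, y to its left, z up, the work surface at z = 0. Lengths are in m, angles in rad, forces in N, time in s.
With the tool pointing down it reaches from about 0.4 to 0.85 m from the base axis. Payload 10.4 kg.
Tool frame: the origin (TCP) lies between the finger pads, 19 mm behind the fingertips; this is the grasp point; z points along the fingers, y is the line along which they close (so a half turn about z gives the same grasp; the last joint's range is limited). The gripper opens to 85 mm and grips with 20 to 120 N. Pads are 22 mm wide; open, the fingers measure 114 mm over their backs; the gripper's body (76 mm by 85 mm) begins 54 mm behind the grasp point. The pads swing forward as they close: fully open they stand 13 mm farther back than shut.
Start: joints at [-1.193, 0.332, -0.065, 1.46, 0.022, 1.35, -0.088], TCP at [0.244, 0.575, 0.25] pointing down, gripper open.
Joint ranges: [-2.6, 2.6], [-0.5, 2.12], [-1.47, 1.34], [0.16, 2.42], [-1.27, 4.41], [0.06, 2.06], [-2.6, 2.6]. Speed limits (rad/s): [2.22, 2.22, 2.79, 2.79, 3.14, 3.14, 3.14].

### API

Orientations are given as a unit quaternion [x, y, z, w].
In Python, from workcell import manip, optics gives the robot as it stands.
- The arm moves only by the tool jog_arm, never from a script. Its arguments are lists of equal length, an entry for each row: "dr": the turn, a rotation vector about the tool's x, y, z normalised to -1 to 1, where 1 is 4 degrees, a list of three; "translation": the shift along the tool's x, y, z normalised to -1 to 1, where 1 is 0.025 m, a list of three; "jaw": the opening, from 0 (shut) to 1 (fully open). A call has 1 to 10 rows; each row shifts and turns the commanded pose from where the row before left it, along the tool's axes as they then stand; what a row does not reach is not made up. A row lasts 1/10 s, in which the tool goes at most 50 mm and 8.59 degrees, less where a joint would pass 70% of its speed; a pose out of reach is approached as far as the arm can. A call with a number of a shift or a turn outside -1 to 1 is refused whole. A call with a gripper value outside its range is refused whole. The fingers move at their own pace and stop on an object; "squeeze" is the grip in N (left out, the last holds). Time passes only in rows, so rows that do not move let the fingers close. It gives the time, the measured TCP pose, the force, the opening and the grip force at its end, in the units of the state.
- manip.get_obs(): the state, without advancing time (a new reading comes with each control period).
- optics.camera(name): name is "side" or "top"; returns a dict with "color" (384x512x3 uint8, red, green, blue), "mtx" (3x3 intrinsics, pixels), "R" (3x3) and "t" (3): a world point X has camera coordinates R X + t. Camera axes: x right, y down, z forward; pixel columns grow to the right and rows downward; lengths in m; the calibration is good to about 2 mm. A picture is of the moment at which its call begins. There is no depth.
- manip.hand_in(): hands the job in; it is judged then, once.
The state is a dict: "clock": time; "joint_pos": joint angles; "joint_velocities": joint speeds; "tau": joint torques, N m; "position": TCP position; "ee_rot": TCP orientation; "ft_force": force on the tool from outside, world axes, zero at the start; "torque": the same for the moment, N m; "grip_width": opening from 0.0 (shut) to 1.0 (fully open); "grasp_force": force on a finger pad.
Only numpy, scipy, OpenCV 4.12 (cv2) and the standard library are available. Lean on these libraries where they do the work, as an engineer would, in place of code of your own. Each camera call takes 0.05 s, during which the arm holds its last target. There are 200 camera calls.

## Working session

There is one attempt and no reset: what is moved stays moved. The work goes in short steps, Python scripts to look and compute and a tool call to move; the robot and the scene stay as the last step left them, time stands still between calls to the robot, and variables do not carry over. Pictures are saved under pics/ and viewed, at most 12 in all, crops included, and the job is handed in when it is done.

Besides the shell and the picture viewer there is one more tool, called as a command line: name --argument value ..., lists and objects as JSON in quotes. jog_arm: Moves the arm, as the interface text tells. Scaled input: -1 to 1 covers 0.025 m each way for a shift and 4 degrees each way for a turn. Its arguments: {"type":"object","properties":{"dr":{"type":"array","items":{"type":"array","items":{"type":"number"}}},"translation":{"type":"array","items":{"type":"array","items":{"type":"number"}}},"jaw":{"type":"array","items":{"type":"number"}},"squeeze":{"type":"number"}},"required":["dr","translation","jaw"]}

```bash
mkdir -p pics
python3 - <<'E'
from workcell import manip, optics
import cv2,pickle
d={}
for n in("side","top"):
    c=optics.camera(n);d[n]=c
    cv2.imwrite(f"pics/{n}0.png",cv2.resize(c["color"][:,:,::-1],(800,600),interpolation=cv2.INTER_CUBIC))
    print(n,c["mtx"].tolist(),c["R"].round(4).tolist(),c["t"].round(4).tolist())
pickle.dump(d,open("c0.pkl","wb"))
o=manip.get_obs();print({k:o[k] for k in("clock","position","ee_rot","grip_width","ft_force")})
E
```

```text
side [[350.05614413839214, 0.0, 255.69335985777334], [0.0, 350.05614413839214, 191.11594626224843], [0.0, 0.0, 1.0]] [[-0.9985, 0.054, 0.0094], [0.0275, 0.6422, -0.766], [-0.0474, -0.7646, -0.6428]] [0.506, 0.0027, 1.0646]
top [[358.6087642840475, 0.0, 252.0925502479453], [0.0, 358.6087642840475, 194.28828546540325], [0.0, 0.0, 1.0]] [[0.0012, -0.9998, -0.0211], [-0.9998, -0.0007, -0.0204], [0.0203, 0.0211, -0.9996]] [0.1641, 0.5094, 1.0161]
{'clock': 0.1, 'position': array([0.24370197, 0.5752086 , 0.24930879]), 'ee_rot': array([ 1.99007410e-01,  9.79997793e-01, -6.06752980e-04, -9.39660284e-05]), 'grip_width': 1.0021332780164895, 'ft_force': array([-0.20750463,  0.04988835,  0.08423458])}
```

View pics/side0.png

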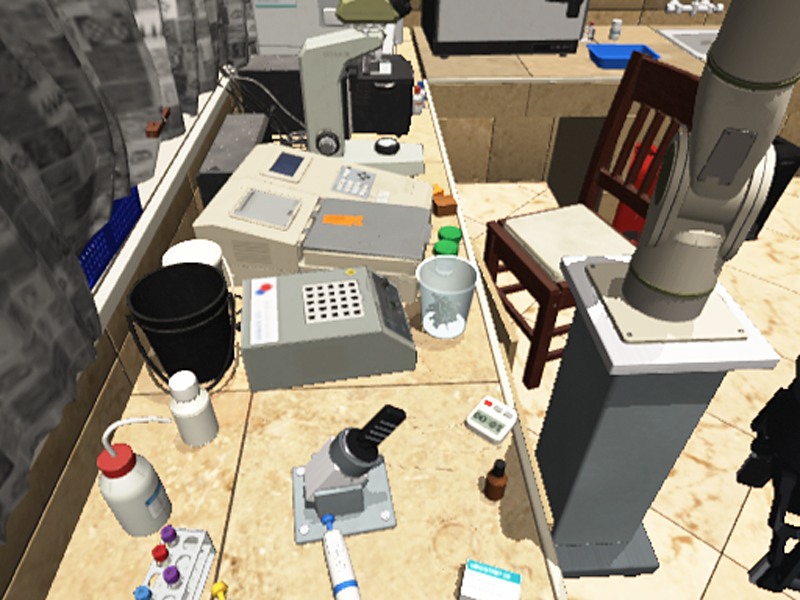

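View pics/top0.png

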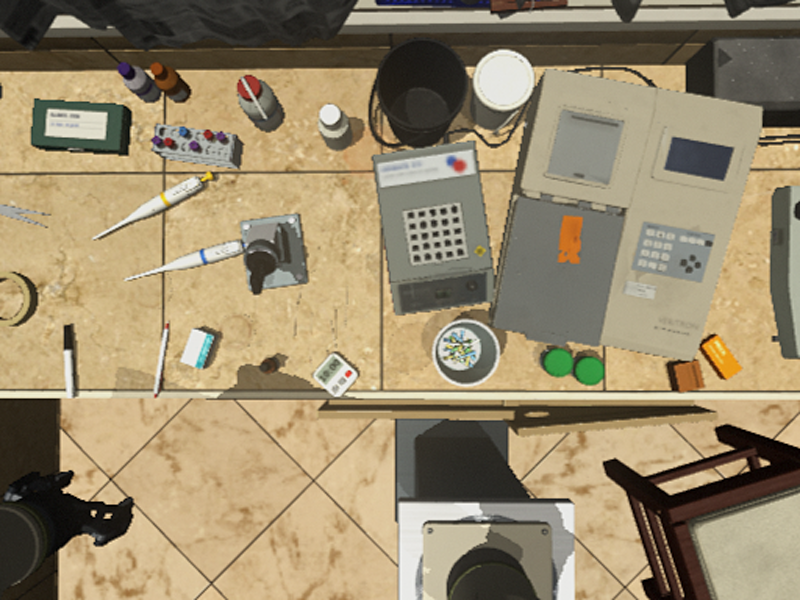

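The side view shows the holder at about (345,500) with its handle end at (395,412) and the beaker at (445,295). In the top view the holder is at (273,252) with the handle towards the robot at (257,285), and the beaker is at (466,352). I'll enlarge both.

Run:
```python
import cv2,pickle,numpy as np
d=pickle.load(open("c0.pkl","rb"))
def crop(n,u,v,w,h,s):
    return cv2.resize(d[n]["color"][v:v+h,u:u+w,::-1],None,fx=s,fy=s,interpolation=cv2.INTER_CUBIC)
a=crop("top",148,130,50,60,8); b=crop("side",182,252,80,100,6)[:600,:400]
b=cv2.resize(d["side"]["color"][252:352,186:252,::-1],(396,600),interpolation=cv2.INTER_CUBIC)
im=np.zeros((600,800,3),np.uint8); im[:480,:400]=a; im[:,404:]=b
for x in range(0,400,80): cv2.putText(im,str(148+x//8),(x,490),0,.4,(255,255,255),1)
cv2.imwrite("pics/crop1.png",im)
```

```text
(no output)
```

View pics/crop1.png

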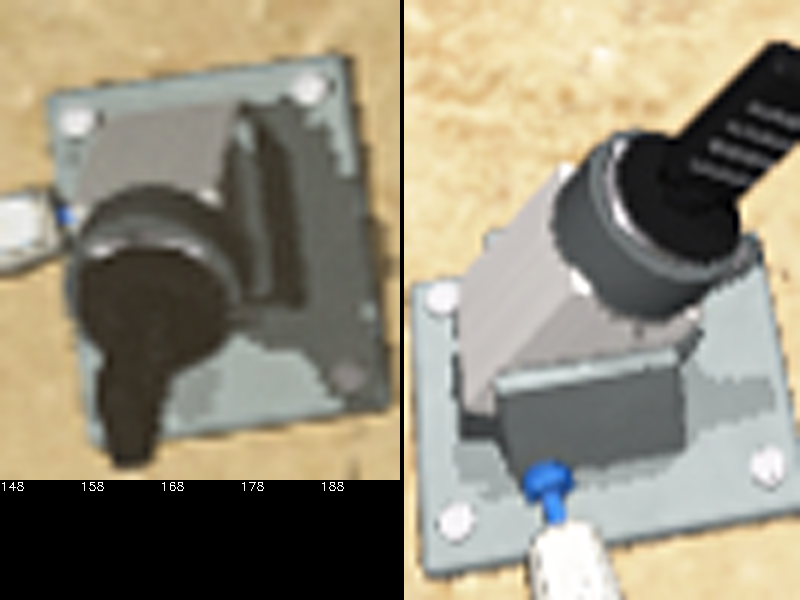

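```bash
cat > h.py <<'E'
import numpy as np,cv2
from scipy.spatial.transform import Rotation as R
from scipy.optimize import least_squares
def proj(c,X):
    Y=np.atleast_2d(X)@c["R"].T+c["t"]; p=Y@c["mtx"].T; return p[:,:2]/p[:,2:]
def plan(o,P,Rt):
    """remaining shift (tool axes, units of .025 m) and turn (units of 4deg)"""
    Rc=R.from_quat(o["ee_rot"]); return Rc.inv().apply(P-o["position"])/.025,np.degrees((Rc.inv()*Rt).as_rotvec())/4
E
python3 - <<'E'
from h import *
import pickle
d=pickle.load(open("c0.pkl","rb")); T,S=d["top"],d["side"]
top=np.array([(154.25,141.9),(191.5,136.9),(196.75,180.6),(159.9,185.25)])
loc=np.array([(.065,.055,.012),(.065,-.055,.012),(-.065,-.055,.012),(-.065,.055,.012)])
sd={0:(190,347.8-52+52) }
H=lambda p:(R.from_euler("z",p[2]),np.array([p[0],p[1],0]))
W=lambda p,X:H(p)[0].apply(X)+H(p)[1]
# side view seen from +y?: check prediction
r=least_squares(lambda p:(proj(T,W(p,loc))-top).ravel(),[.6,.25,.1])
p=r.x;print("holder top-only",p.round(4),np.abs(r.fun).max()); print("side pred",proj(S,W(p,loc)).round(1).tolist())
obs=np.array([(190,347.8),(187.8,299.5),(245,291.2)])
pr=proj(S,W(p,loc)); idx=[int(np.argmin(np.linalg.norm(pr-o,axis=1))) for o in obs];print(idx)
r=least_squares(lambda p:np.r_[(proj(T,W(p,loc))-top).ravel(),(proj(S,W(p,loc[idx]))-obs).ravel()],p)
p=r.x;print("holder both",p.round(4),r.fun.round(1))
# probe silhouettes
Rh,th=H(p)
def probe(q): # roll, extra lean, sideways lean, dx,dy,dz
    a=Rh*R.from_euler("y",-np.radians(35)-q[1])*R.from_euler("x",q[2])*R.from_euler("z",q[0])
    return a,W(p,np.array([.022,0,.042]))[0]+q[3:6] if False else (Rh.apply([.022,0,.042])+th+np.array(q[3:6]))
hb=np.array([(x,y,z) for x in(-.015,.015) for y in(-.007,.007) for z in(.099,.161)])
t=np.linspace(0,2*np.pi,40);disc=np.array([(.024*np.cos(a),.024*np.sin(a),z) for a in t for z in(.088,.091)])
def sil(c,q,parts):
    m=np.zeros((384*4,512*4),np.uint8);a,o=probe(q)
    for P in parts:
        k=cv2.convexHull(((proj(c,a.apply(P)+o)+.5)*4).astype(np.int32)); cv2.fillConvexPoly(m,k,1)
    return m
masks={}
for n,c in d.items():
    g=cv2.resize(c["color"].max(2),None,fx=4,fy=4,interpolation=cv2.INTER_CUBIC)
    masks[n]=(g<62).astype(np.uint8)
best=[]
def cost(q):
    s=0
    for n,c in d.items():
        m=sil(c,q,[hb]); full=sil(c,q,[hb,disc]); a,o=probe(q)
        # region: around handle beyond the disc
        z=np.array([(x,y,zz) for x in(-.03,.03) for y in(-.03,.03) for zz in(.104,.185)])
        roi=sil(c,q0,[z]); s+=((m!=masks[n])&(roi>0)).sum()/1.
    return s
q0=[0]*6
res=[]
from scipy.optimize import minimize
for roll in np.radians(np.arange(0,180,15)):
    r=minimize(lambda v:cost([v[0],v[1],v[2],0,0,0]),[roll,0.02,0],method="Nelder-Mead",options=dict(initial_simplex=[[roll,.02,0],[roll+.2,.02,0],[roll,.06,0],[roll,.02,.04]],maxiter=80))
    res.append((r.fun,*np.degrees(r.x).round(1)))
res.sort();print(*res[:6],sep="\n")
q=[*np.radians(res[0][1:]),0,0,0]
a,o=probe(q);print("tip",o,"axes",a.as_matrix().round(3).tolist(),"handle",(a.apply([0,0,.13])+o).round(4))
ims=[]
for n,c in d.items():
    im=cv2.resize(c["color"][:,:,::-1],None,fx=4,fy=4,interpolation=cv2.INTER_CUBIC)
    for P,col in((hb,(0,255,0)),(disc,(0,0,255))):
        k=cv2.convexHull(((proj(c,a.apply(P)+o)+.5)*4).astype(np.int32));cv2.polylines(im,[k],True,col,1)
    k=((proj(c,W(p,loc))+.5)*4).astype(np.int32);cv2.polylines(im,[k],True,(255,0,0),1)
    u,v=k.mean(0).astype(int);ims.append(cv2.resize(im[v-150:v+150,u-100:u+100] if n=="top" else im[v-200:v+100,u-100:u+100],(400,600)))
cv2.imwrite("pics/fit.png",np.hstack(ims))
# beaker
e=np.array([(433,352),(500,352),(466,319),(466,388)])*.64
f=lambda b:np.array([proj(T,[b[0],b[1],.118])[0]-e.mean(0)]).ravel()
b=least_squares(f,[.4,0]).x;print("beaker top rim",b,"side rim pred*1/.64",proj(S,[[*b,.118],[*b,0]])/.64)
pickle.dump((p,q,b),open("fit.pkl","wb"))
E
```

```text
holder top-only [0.6037 0.3832 0.1294] 0.9053975783928081
side pred [[189.3, 343.6], [187.3, 295.4], [245.8, 286.5], [254.7, 332.4]]
[0, 1, 2]
holder both [0.6034 0.3882 0.1411] [-2.4 -0.3 -1.8 -0.8 -0.8  0.5 -2.   1.2 -0.4 -1.3 -0.9 -1.7  0.7 -3. ]
(np.float64(7516.0), np.float64(20.9), np.float64(-0.5), np.float64(-1.5))
(np.float64(7516.0), np.float64(201.0), np.float64(-0.5), np.float64(-1.4))
(np.float64(7540.0), np.float64(22.2), np.float64(-0.5), np.float64(-1.4))
(np.float64(7581.0), np.float64(200.4), np.float64(-0.9), np.float64(-1.6))
(np.float64(7588.0), np.float64(18.6), np.float64(-0.7), np.float64(-1.6))
(np.float64(8167.0), np.float64(72.3), np.float64(-0.7), np.float64(-1.4))
tip [0.62517319 0.39133646 0.042     ] axes [[0.717, -0.409, -0.564], [0.462, 0.885, -0.054], [0.521, -0.222, 0.824]] handle [0.5518 0.3844 0.1491]
beaker top rim [0.42739435 0.04485121] side rim pred*1/.64 [[447.99765711 271.03739307]
 [443.75769937 322.05464913]]
```

View pics/fit.png

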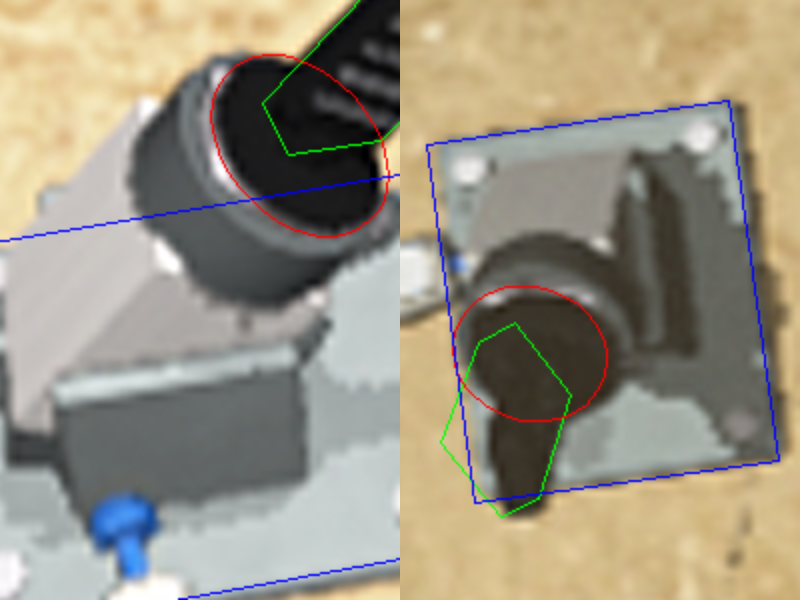

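The top overlay shows the holder fit about 2 px left of the plate, so the side picks pulled it off. I'll tilt the tool by the holder's slant first, then refine the fit.

jog_arm --dr '[[-0.44,-0.76,0],[-0.44,-0.76,0],[-0.44,-0.76,0],[-0.44,-0.76,0],[-0.44,-0.76,0],[-0.44,-0.76,0],[-0.44,-0.76,0],[-0.44,-0.76,0],[-0.44,-0.76,0],[-0.44,-0.76,0]]' --translation '[[0,0,0],[0,0,0],[0,0,0],[0,0,0],[0,0,0],[0,0,0],[0,0,0],[0,0,0],[0,0,0],[0,0,0]]' --jaw '[1,1,1,1,1,1,1,1,1,1]'

```text
clock: 1.1
position: [0.2437, 0.5754, 0.2498]
ee_rot: [0.19, 0.934, 0.097, 0.287]
ft_force: [0.1, -0.2, 0.2]
grip_width: 1.002
grasp_force: 0.0
```

Run:
```python
from h import *
import pickle
from scipy.optimize import minimize
d=pickle.load(open("c0.pkl","rb")); T,S=d["top"],d["side"]
loc=np.array([(.065,.055,.012),(.065,-.055,.012),(-.065,-.055,.012),(-.065,.055,.012)])
top=np.array([(154.25,141.9),(191.5,136.9),(196.75,180.6),(159.9,185.25)])-.5
W=lambda p,X:R.from_euler("z",p[2]).apply(X)+[p[0],p[1],0]
p=least_squares(lambda p:(proj(T,W(p,loc))-top).ravel(),[.6,.38,.13]).x;print("holder",p)
Rh=R.from_euler("z",p[2]);o0=W(p,np.array([[.022,0,.042]]))[0]
hb=np.array([(x,y,z) for x in(-.015,.015) for y in(-.007,.007) for z in(.099,.161)])
t=np.linspace(0,2*np.pi,40);disc=np.array([(.024*np.cos(a),.024*np.sin(a),z) for a in t for z in(.088,.091)])
def probe(v): return Rh*R.from_euler("y",-np.radians(35)-v[1])*R.from_euler("x",v[2])*R.from_euler("z",v[0]),o0+[v[3],v[4],0]
def hull(c,v,P): a,o=probe(v);return cv2.convexHull(np.round((proj(c,a.apply(P)+o)+.5)*4*16).astype(np.int32))
def sil(c,v,parts):
    m=np.zeros((1536,2048),np.uint8)
    for P in parts: cv2.fillConvexPoly(m,hull(c,v,P),1,shift=4)
    return m
mk={}
for n,c in d.items():
    g=cv2.resize(c["color"].max(2),None,fx=4,fy=4,interpolation=cv2.INTER_CUBIC);mk[n]=g
box=np.array([(x,y,z) for x in(-.032,.032) for y in(-.032,.032) for z in(.108,.19)])
roi={n:sil(c,[0]*5,[box]) for n,c in d.items()}
out={}
for n,th in(("top",75),("side",75)):  # each view separately + both
    mk[n]=(mk[n]<th).astype(np.uint8)
def cost(v,views):
    return sum(((sil(d[n],v,[hb,disc])!=mk[n])&(roi[n]>0)).sum() for n in views)+4e4*(v[2]**2+max(0,-v[1])**2)+2e7*(v[3]**2+v[4]**2)
for views in(["top"],["side"],["top","side"]):
    res=[]
    for roll in np.radians(np.arange(-90,90,15)):
        x0=np.array([roll,.02,0,0,0]);sx=np.vstack([x0]+[x0+e for e in np.diag([.2,.03,.03,.003,.003])])
        r=minimize(cost,x0,args=(views,),method="Nelder-Mead",options=dict(initial_simplex=sx,maxiter=120))
        res.append((r.fun,r.x))
    res.sort(key=lambda a:a[0])
    for f,x in res[:3]: print(views,round(f),np.degrees(x[:3]).round(1),(x[3:]*1000).round(1))
v=res[0][1];a,o=probe(v);print("tip",o.round(4),a.as_matrix().round(3).tolist(),"handle",(a.apply([0,0,.13])+o).round(4))
pickle.dump((p,v,a.as_quat(),o),open("fit.pkl","wb"))
ims=[]
for n,c in d.items():
    im=cv2.resize(c["color"][:,:,::-1],None,fx=4,fy=4,interpolation=cv2.INTER_CUBIC)
    for P,col in((hb,(0,255,0)),(disc,(0,0,255))): cv2.polylines(im,[hull(c,v,P)],True,col,1,shift=4)
    for l in(loc,loc*[1,1,0]): cv2.polylines(im,[((proj(c,W(p,l))+.5)*64).astype(np.int32)],True,(255,0,0),1,shift=4)
    u,w=((proj(c,W(p,loc))).mean(0)*4).astype(int);ims.append(cv2.resize(im[w-180:w+150,u-120:u+200] if n=="side" else im[w-130:w+130,u-110:u+110],(400,500)))
cv2.imwrite("pics/fit2.png",np.hstack(ims))
```

```text
holder [0.60517537 0.38463551 0.12941749]
['top'] 768 [-15.6   0.3   0. ] [0.1 0.6]
['top'] 775 [-15.2   0.4   0.2] [0.2 1. ]
['top'] 789 [-15.7   0.9  -0.1] [0.3 0.7]
['side'] 1094 [20.8 -0.3 -2.9] [0.7 1.4]
['side'] 1104 [20.9  0.3 -2.4] [1.6 1.7]
['side'] 1113 [21.2  0.4 -2.3] [1.7 1.9]
['top', 'side'] 2918 [19.2  1.6 -1.5] [1.9 1.1]
['top', 'side'] 2982 [20.1  1.8 -0.6] [1.9 2.2]
['top', 'side'] 3041 [17.6  0.9 -2.1] [1.3 0.5]
tip [0.6289 0.3886 0.042 ] [[0.715, -0.369, -0.594], [0.425, 0.904, -0.051], [0.556, -0.216, 0.803]] handle [0.5517 0.3819 0.1464]
```

View pics/fit2.png

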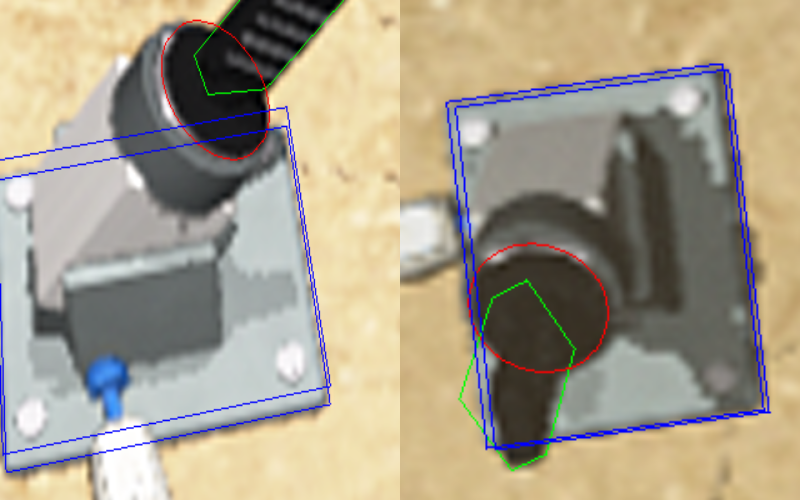

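Run:
```python
from h import *
import pickle
d=pickle.load(open("c0.pkl","rb")); T,S=d["top"],d["side"]
p=pickle.load(open("fit.pkl","rb"))[0]
Rh=R.from_euler("z",p[2]);o=Rh.apply([.022,0,.042])+[p[0],p[1],0]
for f in range(-60,75,10):
    a=Rh*R.from_euler("y",-np.radians(36))*R.from_euler("z",np.radians(f))
    l=[]
    for c in(S,T):
        q=proj(c,a.apply([[-.015,0,.12],[.015,0,.12],[0,-.007,.12],[0,.007,.12]])+o);e=q[1]-q[0];g=q[3]-q[2]
        l+=[e.round(1).tolist(),g.round(1).tolist()]
    print(f,l)
print(proj(S,Rh.apply([[-.082,0,.179]])*0+ (Rh*R.from_euler("y",-np.radians(36))).apply([[0,0,.09],[0,0,.161]])+o),proj(T,(Rh*R.from_euler("y",-np.radians(36))).apply([[0,0,.09],[0,0,.161]])+o))
b=S["color"][255:300,222:264,::-1];t=T["color"][155:193,150:184,::-1]
f=lambda i,w,h:cv2.resize(np.clip((i.astype(float)/110)**.5*255,0,255).astype(np.uint8),(w,h),interpolation=cv2.INTER_CUBIC)
a=f(b,420,450);c=f(t,374,418);im=np.zeros((450,800,3),np.uint8);im[:,:420]=a;im[:418,424:798]=c
cv2.imwrite("pics/zoom.png",im)
```

```text
-60 [[-8.5, -13.1], [-4.7, 1.4], [8.7, -6.4], [-4.0, -3.7]]
-50 [[-10.1, -12.4], [-3.9, 2.5], [7.1, -7.7], [-4.6, -3.2]]
-40 [[-11.4, -11.3], [-3.0, 3.4], [5.3, -8.8], [-5.1, -2.5]]
-30 [[-12.4, -9.8], [-2.0, 4.3], [3.3, -9.6], [-5.5, -1.7]]
-20 [[-13.0, -8.1], [-1.0, 5.0], [1.2, -10.1], [-5.7, -0.9]]
-10 [[-13.1, -6.1], [0.1, 5.6], [-0.9, -10.3], [-5.7, -0.1]]
0 [[-12.9, -3.9], [1.1, 6.0], [-3.0, -10.2], [-5.5, 0.7]]
10 [[-12.3, -1.6], [2.1, 6.2], [-5.1, -9.7], [-5.2, 1.5]]
20 [[-11.3, 0.7], [3.1, 6.3], [-6.9, -9.0], [-4.7, 2.3]]
30 [[-10.0, 3.1], [4.0, 6.1], [-8.6, -8.0], [-4.1, 3.0]]
40 [[-8.4, 5.3], [4.7, 5.8], [-9.9, -6.8], [-3.3, 3.6]]
50 [[-6.5, 7.4], [5.3, 5.3], [-11.0, -5.3], [-2.5, 4.1]]
60 [[-4.4, 9.2], [5.8, 4.6], [-11.8, -3.7], [-1.5, 4.5]]
70 [[-2.2, 10.8], [6.0, 3.8], [-12.2, -2.0], [-0.6, 4.7]]
[[231.7365109  282.22054694]
 [253.26146558 260.08971342]] [[167.11779072 167.96248112]
 [163.08356781 182.895575  ]]
```

View pics/zoom.png

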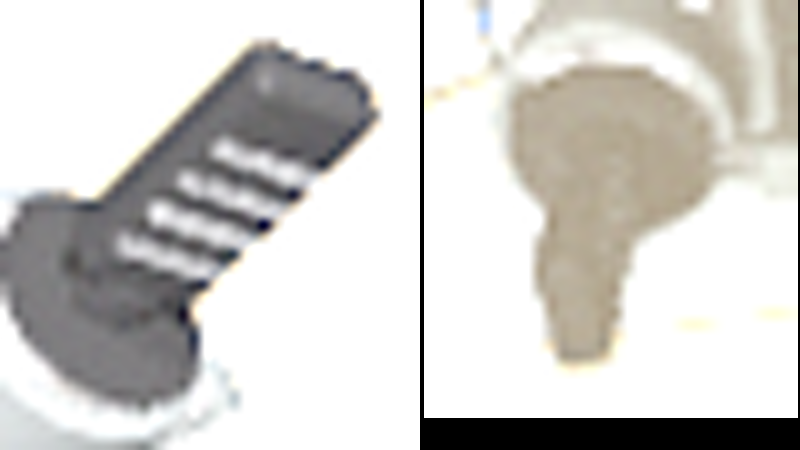

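The zoom shows the stripes running along the probe's x at slope about 0.33, so the roll is about -2°. In the top view the disc centre at (166.6,168.1) and the handle end match the top-only fit. The side view sits 2–3 px low, which looks like calibration error. Now the pre-grasp.

```bash
cat >> h.py <<'E'
import pickle
p=np.array([.60518,.38464,.12942]) # holder, top view
Rh=R.from_euler("z",p[2]); seat=Rh.apply([.022,0,.042])+[p[0],p[1]+.0015,0]
Ap=Rh*R.from_euler("y",-np.radians(36))*R.from_euler("z",np.radians(-2))  # probe at the start
Rg=Ap*R.from_euler("x",np.pi)*R.from_euler("z",np.pi) # tool: z=-probe z, y=+probe y
E
python3 - <<'E'
from h import *
from workcell import manip
o=manip.get_obs();print(Rg.as_matrix().round(3).tolist(), Ap.as_matrix().round(3).tolist())
P=seat+Ap.apply([0,0,.23]);print(P,*plan(o,P,Rg)); P=seat+Ap.apply([0,0,.13]);print(P)
E
```

```text
[[-0.806, -0.101, 0.583], [-0.07, 0.995, 0.076], [-0.587, 0.021, -0.809]] [[0.806, -0.101, -0.583], [0.07, 0.995, -0.076], [0.587, 0.021, 0.809]]
[0.49293601 0.37153173 0.22807391] [-10.51572843  -4.69146828   5.83905777] [-0.09286181 -0.16752792 -7.07643175]
[0.55122297 0.37911763 0.14717221]
```

jog_arm --dr '[[0,0,-0.885],[0,0,-0.885],[0,0,-0.885],[0,0,-0.885],[0,0,-0.885],[0,0,-0.885],[0,0,-0.885],[0,0,-0.885]]' --translation '[[0,0,0],[0,0,0],[0,0,0],[0,0,0],[0,0,0],[0,0,0],[0,0,0],[0,0,0]]' --jaw '[1,1,1,1,1,1,1,1]'

```text
clock: 1.9
position: [0.2438, 0.5753, 0.2496]
ee_rot: [-0.046, 0.952, 0.023, 0.301]
ft_force: [-0.0, -0.0, -0.4]
grip_width: 0.996
grasp_force: 0.0
```

jog_arm --dr '[[0,0,0],[0,0,0],[0,0,0],[0,0,0],[0,0,0],[0,0,0],[0,0,0],[0,0,0],[0,0,0],[0,0,0]]' --translation '[[-0.69,-0.91,0.59],[-0.69,-0.91,0.59],[-0.69,-0.91,0.59],[-0.69,-0.91,0.59],[-0.69,-0.91,0.59],[-0.69,-0.91,0.59],[-0.69,-0.91,0.59],[-0.69,-0.91,0.59],[-0.69,-0.91,0.59],[-0.69,-0.91,0.59]]' --jaw '[0.6,0.6,0.6,0.6,0.6,0.6,0.6,0.6,0.6,0.6]'

```text
clock: 2.9
position: [0.4919, 0.3707, 0.2243]
ee_rot: [-0.045, 0.952, 0.023, 0.301]
ft_force: [0.7, -0.2, -0.4]
grip_width: 0.602
grasp_force: 0.0
```

Run:
```python
from h import *
from workcell import manip,optics
o=manip.get_obs();P=seat+Ap.apply([0,0,.23]);print(o["position"],*plan(o,P,Rg),o["joint_pos"].round(2))
ims=[]
for n in("side","top"):
    c=optics.camera(n);u,v=proj(c,seat+Ap.apply([0,0,.17]))[0].astype(int)
    ims.append(cv2.resize(c["color"][v-35:v+40,u-25:u+25,::-1],(400,600),interpolation=cv2.INTER_CUBIC)); print(n,u-25,v-35)
cv2.imwrite("pics/pre.png",np.hstack(ims))
```

```text
[0.49187845 0.3707278  0.2242553 ] [-0.12458368  0.03046626 -0.09851491] [-0.05442942 -0.21962917  0.00121951] [-1.1   0.04  0.16  1.99  0.64  0.77  0.33]
side 231 222
top 136 149
```

View pics/pre.png

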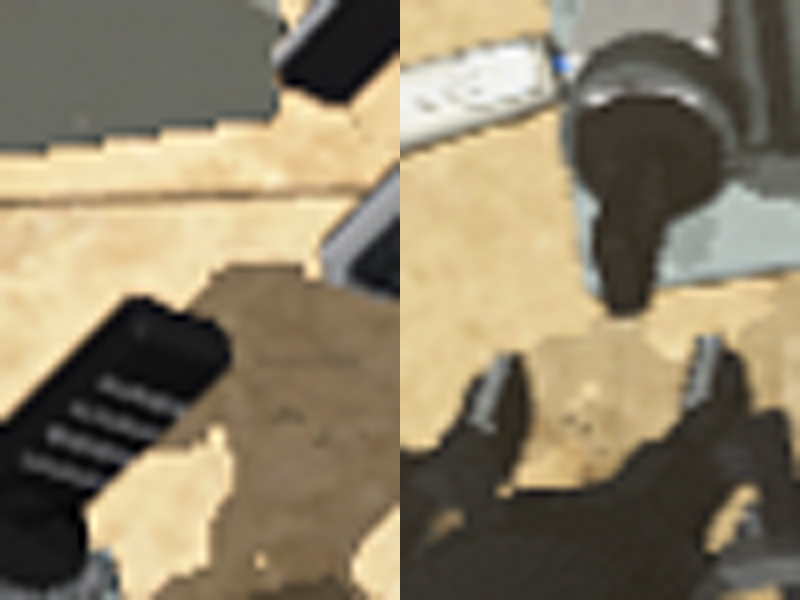

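Run:
```python
from h import *
from workcell import manip
d=pickle.load(open("c0.pkl","rb"));o=manip.get_obs();Rc=R.from_quat(o["ee_rot"])
for n,u0,v0 in(("side",231,222),("top",136,149)):
    f=lambda X:((proj(d[n],X)-[u0,v0]+.5)*8+([400,0] if n=="top" else [0,0])).round(0).tolist()
    print(n,"pads",f(Rc.apply([[x,y*.0255,.019] for y in(-1,1) for x in(-.011,.011)])+o["position"]),"disc,end(158)",f(Ap.apply([[0,0,.091],[0,0,.161]])+seat), "axis at 211", f(Ap.apply([[0,0,.211]])+seat), "tool axis",f(Rc.apply([[0,0,.019]])+o["position"]))
```

```text
side pads [[250.0, 79.0], [325.0, 109.0], [287.0, 248.0], [367.0, 278.0]] disc,end(158) [[12.0, 489.0], [182.0, 314.0]] axis at 211 [[314.0, 179.0]] tool axis [[307.0, 176.0]]
top pads [[690.0, 326.0], [706.0, 389.0], [513.0, 342.0], [531.0, 405.0]] disc,end(158) [[648.0, 157.0], [616.0, 275.0]] axis at 211 [[590.0, 369.0]] tool axis [[610.0, 366.0]]
```

Run:
```python
from h import *
from workcell import manip
o=manip.get_obs();print(o["clock"],o["position"],o["ee_rot"],o["ft_force"]);print(*plan(o,seat+Ap.apply([0,0,.23]),Rg),seat)
```

```text
3.0 [0.49424087 0.36717327 0.22401991] [-0.04144436  0.95253713  0.02146384  0.30082334] [-0.02205696 -0.13335107 -0.61794873]
[-0.06216625  0.18096128 -0.15100471] [-0.12944287 -0.21954181 -0.06886556] [0.62699601 0.3889793  0.042     ]
```

jog_arm --dr '[[-0.13,-0.22,-0.07],[0,0,0],[0,0,0],[0,0,0],[0,0,0],[0,0,0],[0,0,0]]' --translation '[[-0.06,0.18,-0.15],[0,0,0.8],[0,0,0.8],[0,0,0.8],[0,0,0],[0,0,0],[0,0,0]]' --jaw '[0.6,0.6,0.6,0.6,0.6,0.6,0.6]'

```text
clock: 3.7
position: [0.524, 0.3822, 0.1811]
ee_rot: [-0.049, 0.95, 0.028, 0.308]
ft_force: [0.3, -0.2, -0.5]
grip_width: 0.605
grasp_force: 0.0
```

Run:
```python
from h import *
from workcell import manip
o=manip.get_obs();print(o["position"],o["ft_force"]);print(*plan(o,seat+Ap.apply([0,0,.13]),Rg))
```

```text
[0.52400966 0.38219759 0.18107821] [ 0.26215106 -0.22514051 -0.45907717]
[-0.06920173 -0.27329889  1.72046097] [0.10505684 0.01416032 0.078369  ]
```

jog_arm --dr '[[0,0,0],[0,0,0],[0,0,0]]' --translation '[[0,0,0],[0,0,0],[0,0,0]]' --jaw '[0.6,0.6,0.6]'

```text
clock: 4.0
position: [0.5246, 0.3813, 0.1806]
ee_rot: [-0.048, 0.95, 0.028, 0.308]
ft_force: [-0.7, 0.9, 0.1]
grip_width: 0.601
grasp_force: 0.0
```

Run:
```python
from h import *
from workcell import manip
o=manip.get_obs();print(o["position"],o["joint_velocities"].round(3));print(*plan(o,seat+Ap.apply([0,0,.13]),Rg))
```

```text
[0.5246155  0.38128869 0.18058205] [ 0.002  0.003  0.001 -0.001  0.    -0.    -0.001]
[-0.06480571 -0.23206069  1.69356714] [0.08863912 0.00978539 0.0666726 ]
```

jog_arm --dr '[[0.09,0.01,0.07],[0,0,0],[0,0,0],[0,0,0],[0,0,0],[0,0,0],[0,0,0],[0,0,0]]' --translation '[[-0.06,-0.23,0.0],[0,0,0.4],[0,0,0.4],[0,0,0.4],[0,0,0.4],[0,0,0.1],[0,0,0],[0,0,0]]' --jaw '[0.6,0.6,0.5,0.4,0.4,0.4,0.4,0.4]'

```text
clock: 4.8
position: [0.5513, 0.3788, 0.1465]
ee_rot: [-0.045, 0.95, 0.025, 0.308]
ft_force: [-0.9, 0.0, 0.8]
grip_width: 0.401
grasp_force: 0.0
```

Run:
```python
from h import *
from workcell import manip,optics
o=manip.get_obs();print(o["position"],o["ft_force"],o["grip_width"],*plan(o,seat+Ap.apply([0,0,.13]),Rg),o["joint_pos"].round(2))
ims=[]
for n in("side","top"):
    c=optics.camera(n);u,v=proj(c,seat+Ap.apply([0,0,.13]))[0].astype(int)
    ims.append(cv2.resize(c["color"][v-30:v+30,u-20:u+20,::-1],(400,600),interpolation=cv2.INTER_CUBIC))
    Rc=R.from_quat(o["ee_rot"]); print(n,((proj(c,Rc.apply([[x,y*.017,.019] for y in(-1,1) for x in(-.011,.011)])+o["position"])-[u-20,v-30]+.5)*10).round().tolist())
cv2.imwrite("pics/grasp.png",np.clip(np.hstack(ims)*1.6,0,255))
```

```text
[0.55128251 0.37876978 0.14649444] [-0.88498987  0.00227413  0.75313527] 0.4005432185196105 [-0.0149656   0.01462154 -0.02228221] [-0.00993779 -0.00618112 -0.00044705] [-1.05  0.24  0.21  1.96  0.7   0.57  0.28]
side [[97.0, 284.0], [190.0, 316.0], [115.0, 430.0], [212.0, 460.0]]
top [[279.0, 223.0], [297.0, 297.0], [144.0, 236.0], [164.0, 310.0]][ WARN:0@2.842] global loadsave.cpp:1063 imwrite_ Unsupported depth image for selected encoder is fallbacked to CV_8U.
```

View pics/grasp.png

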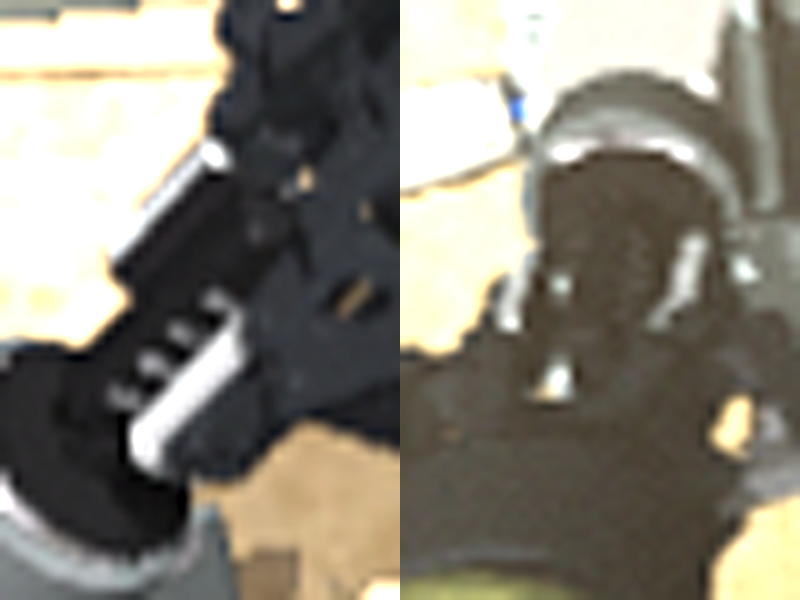

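The handle sits centred between the fingers in both views, with pads at top (510,290) and (690,270). I'll close gently.

jog_arm --dr '[[0,0,0],[0,0,0],[0,0,0],[0,0,0]]' --translation '[[0,0,0],[0,0,0],[0,0,0],[0,0,0]]' --jaw '[0.3,0.25,0.21,0.21]' --squeeze 20

```text
clock: 5.3
position: [0.5513, 0.3787, 0.1465]
ee_rot: [-0.045, 0.95, 0.025, 0.308]
ft_force: [-0.1, 0.7, -0.1]
grip_width: 0.21
grasp_force: 0.0
```

jog_arm --dr '[[0,0,0],[0,0,0],[0,0,0],[0,0,0]]' --translation '[[0,0,0],[0,0,0],[0,0,0],[0,0,0]]' --jaw '[0.18,0.16,0.14,0.14]'

```text
clock: 5.7
position: [0.5512, 0.379, 0.1465]
ee_rot: [-0.045, 0.95, 0.025, 0.308]
ft_force: [-0.7, 0.9, -0.7]
grip_width: 0.158
grasp_force: 22.6
```

jog_arm --dr '[[0,0,0],[0,0,0],[0,0,0],[0,0,0]]' --translation '[[0,0,-0.04],[0,0,-0.04],[0,0,-0.02],[0,0,0]]' --jaw '[0.12,0.12,0.12,0.12]' --squeeze 30

```text
clock: 6.1
position: [0.55, 0.3787, 0.1481]
ee_rot: [-0.045, 0.95, 0.025, 0.308]
ft_force: [7.5, 5.7, -7.3]
grip_width: 0.156
grasp_force: 30.1
```

jog_arm --dr '[[0,0,-0.5],[0,0,-0.5],[0,0,-0.5],[0,0,-0.5],[0,0,0]]' --translation '[[0,0,0],[0,0,0],[0,0,0],[0,0,0],[0,0,0]]' --jaw '[0.12,0.12,0.12,0.12,0.12]'

```text
clock: 6.6
position: [0.55, 0.3785, 0.1481]
ee_rot: [-0.112, 0.945, 0.003, 0.309]
ft_force: [6.3, 5.5, -8.1]
grip_width: 0.164
grasp_force: 30.2
```

jog_arm --dr '[[0,0,-0.5],[0,0,-0.5],[0,0,-0.5],[0,0,-0.5],[0,0,0]]' --translation '[[0,0,0],[0,0,0],[0,0,0],[0,0,0],[0,0,0]]' --jaw '[0.12,0.12,0.12,0.12,0.12]' --squeeze 40

```text
clock: 7.1
position: [0.55, 0.3783, 0.1481]
ee_rot: [-0.177, 0.935, -0.018, 0.308]
ft_force: [6.6, 4.1, -6.1]
grip_width: 0.158
grasp_force: 40.2
```

```bash
cat > s.py <<'E'
from h import *
from workcell import manip
o=manip.get_obs();Rc=R.from_quat(o["ee_rot"])
d=(Rg.inv()*Rc).as_rotvec();print("turn deg",np.degrees(d).round(1),"rise mm",(Ap.inv().apply(o["position"]-seat)*1000).round(1),"F tool",Rc.inv().apply(o["ft_force"]).round(1),"M tool",Rc.inv().apply(o["torque"]).round(2),o["grip_width"],o["joint_pos"].round(2),o["clock"])
E
python3 s.py
```

```text
turn deg [  0.    0.  -16.1] rise mm [ -0.4  -0.6 131.5] F tool [-2.9  2.5  9.1] M tool [-0.95  0.05  0.03] 0.1581218626836807 [-1.02  0.23  0.17  1.96  0.71  0.58  0.55] 7.1
```

Tracking well with a light pull of about 9 N. Keep turning.

jog_arm --dr '[[0,0,-0.5],[0,0,-0.5],[0,0,-0.5],[0,0,-0.5],[0,0,0]]' --translation '[[0,0,0],[0,0,0],[0,0,0],[0,0,0],[0,0,0]]' --jaw '[0.12,0.12,0.12,0.12,0.12]'

```text
clock: 7.6
position: [0.5501, 0.3782, 0.1482]
ee_rot: [-0.242, 0.92, -0.04, 0.306]
ft_force: [7.3, 4.1, -6.5]
grip_width: 0.16
grasp_force: 40.3
```

jog_arm --dr '[[0,0,-0.5],[0,0,-0.5],[0,0,-0.5],[0,0,0]]' --translation '[[0,0,0],[0,0,0],[0,0,0],[0,0,0]]' --jaw '[0.12,0.12,0.12,0.12]'

```text
clock: 8.0
position: [0.5502, 0.3782, 0.1482]
ee_rot: [-0.29, 0.906, -0.056, 0.304]
ft_force: [6.2, 3.7, -5.5]
grip_width: 0.159
grasp_force: 40.3
```

```bash
python3 s.py
```

```text
turn deg [  0.1   0.  -30.1] rise mm [ -0.3  -0.8 131.5] F tool [-3.2  1.5  8.3] M tool [-0.82 -0.16  0.03] 0.158832675436646 [-1.    0.23  0.14  1.96  0.72  0.58  0.79] 8.0
```

jog_arm --dr '[[0,0,-0.5],[0,0,-0.5],[0,0,-0.5],[0,0,0]]' --translation '[[0,0,0],[0,0,0],[0,0,0],[0,0,0]]' --jaw '[0.12,0.12,0.12,0.12]'

```text
clock: 8.4
position: [0.5502, 0.3782, 0.1483]
ee_rot: [-0.337, 0.89, -0.072, 0.3]
ft_force: [5.8, 4.3, -5.7]
grip_width: 0.158
grasp_force: 40.4
```

jog_arm --dr '[[0,0,-0.5],[0,0,-0.5],[0,0,-0.5],[0,0,0]]' --translation '[[0,0,0],[0,0,0],[0,0,0],[0,0,0]]' --jaw '[0.12,0.12,0.12,0.12]'

```text
clock: 8.8
position: [0.5502, 0.3781, 0.1484]
ee_rot: [-0.383, 0.871, -0.087, 0.296]
ft_force: [5.2, 3.0, -5.1]
grip_width: 0.16
grasp_force: 40.6
```

```bash
python3 s.py
```

```text
turn deg [  0.1   0.  -42.1] rise mm [ -0.2  -0.9 131.6] F tool [-2.6  0.8  7.4] M tool [-0.59 -0.29 -0.03] 0.1601386515410051 [-0.97  0.23  0.12  1.96  0.73  0.59  0.99] 8.8
```

jog_arm --dr '[[0,0,-0.5],[0,0,-0.5],[0,0,-0.5],[0,0,0]]' --translation '[[0,0,0],[0,0,0],[0,0,-0.02],[0,0,0]]' --jaw '[0.12,0.12,0.12,0.12]'

```text
clock: 9.2
position: [0.55, 0.378, 0.1487]
ee_rot: [-0.428, 0.85, -0.103, 0.291]
ft_force: [6.7, 3.9, -6.3]
grip_width: 0.16
grasp_force: 40.3
```

jog_arm --dr '[[0,0,-0.5],[0,0,-0.5],[0,0,-0.5],[0,0,0]]' --translation '[[0,0,0],[0,0,0],[0,0,0],[0,0,0]]' --jaw '[0.12,0.12,0.12,0.12]'

```text
clock: 9.6
position: [0.55, 0.3781, 0.149]
ee_rot: [-0.471, 0.826, -0.118, 0.286]
ft_force: [3.1, 1.5, -1.6]
grip_width: 0.162
grasp_force: 41.0
```

```bash
python3 s.py
```

```text
turn deg [  0.1   0.  -54. ] rise mm [ -0.   -0.9 132.3] F tool [-2.  -0.7  3.2] M tool [-0.27 -0.24 -0.02] 0.16181025131497137 [-0.95  0.23  0.09  1.96  0.74  0.59  1.19] 9.6
```

jog_arm --dr '[[0,0,-0.25],[0,0,-0.25],[0,0,0],[0,0,0]]' --translation '[[0,0,-0.02],[0,0,-0.02],[0,0,0],[0,0,0]]' --jaw '[0.12,0.12,0.12,0.12]'

```text
clock: 10.0
position: [0.5494, 0.3778, 0.1492]
ee_rot: [-0.485, 0.818, -0.123, 0.283]
ft_force: [7.7, 3.4, -9.1]
grip_width: 0.154
grasp_force: 39.9
```

```bash
python3 s.py
```

```text
turn deg [  0.1   0.1 -55.9] rise mm [ -0.4  -1.1 132.8] F tool [-2.6  0.4 12.1] M tool [-0.2  -0.64  0.03] 0.1536075462636381 [-0.95  0.23  0.09  1.96  0.74  0.59  1.23] 10.0
```

jog_arm --dr '[[0,0,-0.5],[0,0,-0.5],[0,0,-0.5],[0,0,0]]' --translation '[[0,0,0],[0,0,0],[0,0,0],[0,0,0]]' --jaw '[0.12,0.12,0.12,0.12]'

```text
clock: 10.4
position: [0.5494, 0.378, 0.1495]
ee_rot: [-0.528, 0.791, -0.137, 0.277]
ft_force: [6.3, 2.1, -5.1]
grip_width: 0.159
grasp_force: 40.5
```

```bash
python3 s.py
```

```text
turn deg [  0.1   0.1 -62. ] rise mm [ -0.2  -0.9 133.1] F tool [-2.2 -1.3  7.9] M tool [-0.23 -0.54 -0.02] 0.1592711236976645 [-0.94  0.23  0.08  1.96  0.74  0.59  1.33] 10.4
```

jog_arm --dr '[[0,0,-0.5],[0,0,-0.5],[0,0,-0.5],[0,0,0]]' --translation '[[0,0,0],[0,0,0],[0,0,0],[0,0,0]]' --jaw '[0.12,0.12,0.12,0.12]' --squeeze 60

```text
clock: 10.8
position: [0.5493, 0.378, 0.1499]
ee_rot: [-0.568, 0.763, -0.152, 0.269]
ft_force: [3.2, 0.7, -0.8]
grip_width: 0.156
grasp_force: 60.5
```

jog_arm --dr '[[0,0,0],[0,0,0],[0,0,0]]' --translation '[[0,0,-0.02],[0,0,-0.02],[0,0,0]]' --jaw '[0.12,0.12,0.12]'

```text
clock: 11.1
position: [0.5488, 0.3778, 0.1507]
ee_rot: [-0.568, 0.763, -0.152, 0.269]
ft_force: [5.2, 0.1, -1.5]
grip_width: 0.152
grasp_force: 60.2
```

```bash
python3 s.py
```

```text
turn deg [  0.1   0.  -67.9] rise mm [  0.   -1.  134.4] F tool [-0.8 -3.2  4.3] M tool [ 0.26 -0.03 -0.07] 0.15234041832378398 [-0.93  0.23  0.07  1.96  0.75  0.6   1.43] 11.1
```

jog_arm --dr '[[0,0,0],[0,0,0],[0,0,0],[0,0,0]]' --translation '[[0,0,-0.02],[0,0,-0.02],[0,0,-0.02],[0,0,0]]' --jaw '[0.12,0.12,0.12,0.12]'

```text
clock: 11.5
position: [0.5481, 0.3777, 0.1522]
ee_rot: [-0.568, 0.763, -0.152, 0.269]
ft_force: [4.3, -1.5, 1.2]
grip_width: 0.155
grasp_force: 60.7
```

```bash
python3 s.py
```

```text
turn deg [  0.1   0.  -67.9] rise mm [  0.4  -1.  136. ] F tool [ 0.2 -4.5  1.4] M tool [ 0.62  0.16 -0.05] 0.1554296706509225 [-0.93  0.22  0.07  1.96  0.74  0.6   1.43] 11.5
```

jog_arm --dr '[[0,0,-0.5],[0,0,-0.5],[0,0,-0.5],[0,0,0],[0,0,0],[0,0,0],[0,0,0]]' --translation '[[0,0,0],[0,0,-0.02],[0,0,-0.05],[0,0,-0.05],[0,0,-0.05],[0,0,-0.05],[0,0,0]]' --jaw '[0.12,0.12,0.12,0.12,0.12,0.12,0.12]'

```text
clock: 12.2
position: [0.5444, 0.3778, 0.1565]
ee_rot: [-0.607, 0.732, -0.165, 0.261]
ft_force: [2.6, -0.4, 1.9]
grip_width: 0.154
grasp_force: 60.8
```

```bash
python3 s.py
```

```text
turn deg [  0.   0. -74.] rise mm [-1.000e-01 -4.000e-01  1.417e+02] F tool [-0.3 -3.2  0. ] M tool [0.44 0.13 0.  ] 0.15358999691661743 [-0.92  0.21  0.05  1.96  0.74  0.61  1.54] 12.2
```

The catch has let go: the probe is 10 mm up with no axial force. Drawing it straight out.

jog_arm --dr '[[0,0,0],[0,0,0],[0,0,0],[0,0,0],[0,0,0],[0,0,0],[0,0,0],[0,0,0],[0,0,0]]' --translation '[[0,0,-0.1],[0,0,-0.15],[0,0,-0.2],[0,0,-0.2],[0,0,-0.2],[0,0,-0.2],[0,0,-0.2],[0,0,-0.1],[0,0,0]]' --jaw '[0.12,0.12,0.12,0.12,0.12,0.12,0.12,0.12,0.12]'

```text
clock: 13.1
position: [0.5243, 0.3754, 0.1838]
ee_rot: [-0.608, 0.732, -0.165, 0.261]
ft_force: [0.8, -0.4, 1.9]
grip_width: 0.153
grasp_force: 61.2
```

```bash
python3 s.py
```

```text
turn deg [  0.   0. -74.] rise mm [ -0.4  -0.2 175.6] F tool [-0.1 -1.8 -1.1] M tool [ 0.13  0.03 -0.06] 0.15339582893384862 [-0.93  0.14  0.03  1.98  0.71  0.67  1.57] 13.1
```

jog_arm --dr '[[0,0,0],[0,0,0],[0,0,0],[0,0,0],[0,0,0],[0,0,0],[0,0,0],[0,0,0],[0,0,0],[0,0,0]]' --translation '[[0,0,-0.2],[0,0,-0.3],[0,0,-0.4],[0,0,-0.4],[0,0,-0.4],[0,0,-0.4],[0,0,-0.4],[0,0,-0.3],[0,0,0],[0,0,0]]' --jaw '[0.12,0.12,0.12,0.12,0.12,0.12,0.12,0.12,0.12,0.12]'

```text
clock: 14.1
position: [0.4838, 0.3699, 0.2401]
ee_rot: [-0.608, 0.732, -0.165, 0.261]
ft_force: [0.5, 0.4, -1.2]
grip_width: 0.158
grasp_force: 60.9
```

```bash
python3 s.py
python3 - <<'E'
from h import *
from workcell import manip
o=manip.get_obs()
# upright tool, shortest turn from now
Rc=R.from_quat(o["ee_rot"]);z=Rc.apply([0,0,1]);ax=np.cross(z,[0,0,-1]);ang=np.arcsin(np.linalg.norm(ax));ax/=np.linalg.norm(ax)
print("to upright, units",Rc.inv().apply(ax)*np.degrees(ang)/4)
Ru=R.from_rotvec(ax*ang)*Rc;print(Ru.as_quat(),Ru.as_matrix().round(3).tolist())
print("then to above beaker",Ru.inv().apply([.427-o["position"][0],.045-o["position"][1],.30-o["position"][2]])/.025)
E
```

```text
turn deg [  0.   0. -74.] rise mm [ -0.4  -0.4 245.2] F tool [-0.2  0.4  1.3] M tool [-0.74  0.19  0.  ] 0.15768323650022156 [-0.96  0.01 -0.    1.99  0.65  0.8   1.61] 14.1
to upright, units [-8.55533468e+00  2.77275443e+00  4.29443642e-17]
[-6.38723882e-01  7.69436029e-01  2.77555756e-17 -5.55111512e-17] [[-0.184, -0.983, -0.0], [-0.983, 0.184, -0.0], [0.0, 0.0, -1.0]]
then to above beaker [13.19321161 -0.15736839 -2.39569737]
```

jog_arm --dr '[[0,0,0],[0,0,0],[0,0,0],[0,0,0],[0,0,0],[0,0,0],[0,0,0]]' --translation '[[0,0,-0.4],[0,0,-0.5],[0,0,-0.5],[0,0,-0.4],[0,0,-0.2],[0,0,0],[0,0,0]]' --jaw '[0.12,0.12,0.12,0.12,0.12,0.12,0.12]'

```text
clock: 14.8
position: [0.4548, 0.3661, 0.2805]
ee_rot: [-0.607, 0.732, -0.165, 0.261]
ft_force: [-0.4, 0.2, -0.8]
grip_width: 0.157
grasp_force: 60.9
```

```bash
cat >> h.py <<'E'
Ru=R.from_quat([-.638724,.769436,0,0]); Rb=Ru*R.from_euler("y",np.radians(13)); bk=np.array([.4274,.0449])
def tcp(tip): return np.asarray(tip)-.131*Rb.apply([0,0,1])
E
python3 - <<'E'
from h import *
from workcell import manip
o=manip.get_obs();P=tcp([*bk,.165]);s,t=plan(o,P,Rb)
print(o["position"],P,"turn",t,"then shift in final axes",Rb.inv().apply(P-o["position"])/.025,o["joint_pos"].round(2))
E
```

```text
[0.45475141 0.36609544 0.28046328] [0.43282409 0.0738651  0.29264248] turn [-8.54890397  5.92278444 -0.97481566] then shift in final axes [11.46191306 -1.28944924  2.14620879] [-0.98 -0.07 -0.03  1.98  0.62  0.9   1.63]
```

jog_arm --dr '[[-0.85,0.59,-0.1],[-0.85,0.59,-0.1],[-0.85,0.59,-0.1],[-0.85,0.59,-0.1],[-0.85,0.59,-0.1],[-0.85,0.59,-0.1],[-0.85,0.59,-0.1],[-0.85,0.59,-0.1],[-0.85,0.59,-0.1],[-0.85,0.59,-0.1]]' --translation '[[0,0,0],[0,0,0],[0,0,0],[0,0,0],[0,0,0],[0,0,0],[0,0,0],[0,0,0],[0,0,0],[0,0,0]]' --jaw '[0.12,0.12,0.12,0.12,0.12,0.12,0.12,0.12,0.12,0.12]'

```text
clock: 15.8
position: [0.4551, 0.3661, 0.28]
ee_rot: [-0.635, 0.764, -0.073, -0.087]
ft_force: [0.1, -0.3, -0.4]
grip_width: 0.155
grasp_force: 60.9
```

jog_arm --dr '[[0,0,0],[0,0,0],[0,0,0],[0,0,0],[0,0,0],[0,0,0],[0,0,0],[0,0,0],[0,0,0],[0,0,0]]' --translation '[[0.4,-0.05,0.0],[0.6,-0.07,0.0],[0.6,-0.07,0.1],[0.6,-0.07,0.12],[0.6,-0.07,0.12],[0.6,-0.07,0.12],[0.6,-0.07,0.12],[0.6,-0.07,0.12],[0.6,-0.07,0.12],[0.6,-0.07,0.12]]' --jaw '[0.12,0.12,0.12,0.12,0.12,0.12,0.12,0.12,0.12,0.12]'

```text
clock: 16.8
position: [0.4446, 0.2177, 0.2902]
ee_rot: [-0.635, 0.764, -0.073, -0.086]
ft_force: [0.5, -0.2, -0.0]
grip_width: 0.159
grasp_force: 60.8
```

jog_arm --dr '[[0,0,0],[0,0,0],[0,0,0],[0,0,0],[0,0,0],[0,0,0],[0,0,0],[0,0,0],[0,0,0],[0,0,0]]' --translation '[[0.6,-0.07,0.12],[0.6,-0.07,0.12],[0.6,-0.07,0.12],[0.6,-0.07,0.12],[0.6,-0.07,0.12],[0.6,-0.07,0.12],[0.5,-0.07,0.12],[0.4,-0.05,0.12],[0.3,-0.05,0.1],[0,0,0]]' --jaw '[0.12,0.12,0.12,0.12,0.12,0.12,0.12,0.12,0.12,0.12]'

```text
clock: 17.8
position: [0.4369, 0.0944, 0.2913]
ee_rot: [-0.635, 0.764, -0.073, -0.086]
ft_force: [0.0, -0.1, -0.8]
grip_width: 0.153
grasp_force: 60.7
```

jog_arm --dr '[[0,0,0],[0,0,0],[0,0,0],[0,0,0]]' --translation '[[0,0,0],[0,0,0],[0,0,0],[0,0,0]]' --jaw '[0.12,0.12,0.12,0.12]'

```text
clock: 18.2
position: [0.4369, 0.0958, 0.2913]
ee_rot: [-0.636, 0.764, -0.073, -0.086]
ft_force: [-0.1, 0.1, -0.2]
grip_width: 0.156
grasp_force: 60.7
```

Run:
```python
from h import *
from workcell import manip,optics
o=manip.get_obs();P=tcp([*bk,.165]);print(o["position"],*plan(o,P,Rb),o["joint_pos"].round(2),o["clock"])
Rc=R.from_quat(o["ee_rot"])
ims=[]
for n in("side","top"):
    c=optics.camera(n);u,v=proj(c,[*bk,.14])[0].astype(int);w,h=(40,60)
    u0=max(u-w,0);ims.append(cv2.resize(c["color"][v-h:v+h,u0:u0+80,::-1],(400,600),interpolation=cv2.INTER_CUBIC))
    print(n,"tip,disc pred",((proj(c,Rc.apply([[0,0,.131],[0,0,.041]])+o["position"])-[u0,v-h]+.5)*5).round().tolist(),"rim c, floor c",((proj(c,[[*bk,.118],[*bk,.002]])-[u0,v-h]+.5)*5).round().tolist())
cv2.imwrite("pics/above.png",np.hstack(ims))
```

```text
[0.43694664 0.09580599 0.29125224] [0.8827533  0.00290587 0.14583351] [-0.05655702  0.01387476  0.0289556 ] [-0.66 -0.02  0.21  1.79  0.19  1.5   2.48] 18.2
side tip,disc pred [[203.0, 295.0], [214.0, 166.0]] rim c, floor c [[201.0, 340.0], [188.0, 501.0]]
top tip,disc pred [[164.0, 298.0], [136.0, 303.0]] rim c, floor c [[199.0, 301.0], [177.0, 288.0]]
```

View pics/above.png

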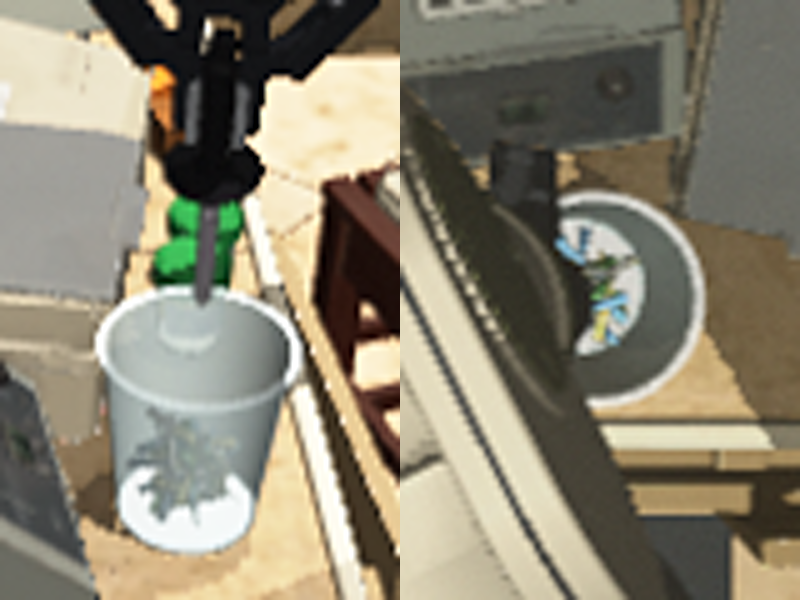

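The side view shows the tip at (203,300), as predicted, with the beaker rim centred at (198,347). Joint 7 is close to its limit, so I'll turn back 20° about the probe's own axis, then centre it.

jog_arm --dr '[[0,0,1],[0,0,1],[0,0,1],[0,0,1],[0,0,1],[0,0,0],[0,0,0],[0,0,0],[0,0,0]]' --translation '[[0,0,0],[0,0,0],[0,0,0],[0,0,0],[0,0,0],[0.42,-0.15,0.05],[0.42,-0.15,0.05],[0,0,0],[0,0,0]]' --jaw '[0.12,0.12,0.12,0.12,0.12,0.12,0.12,0.12,0.12]'

```text
clock: 19.2
position: [0.4327, 0.0732, 0.294]
ee_rot: [-0.493, 0.863, -0.087, -0.071]
ft_force: [-0.4, 0.3, -1.2]
grip_width: 0.157
grasp_force: 60.9
```

```bash
cat > b.py <<'E'
from h import *
from workcell import manip
import sys
o=manip.get_obs();Rc=R.from_quat(o["ee_rot"]);tip=o["position"]+.131*Rc.apply([0,0,1])
T=np.array([*bk,float(sys.argv[1])])
print("tip",tip.round(4),"shift",(Rc.inv().apply(T-tip)/.025).round(3),"world up in tool",Rc.inv().apply([0,0,1]).round(3),"F",o["ft_force"].round(1),o["joint_pos"].round(2),o["clock"])
E
python3 b.py 0.03
```

```text
tip [0.4278 0.0443 0.1664] shift [-1.15   0.461  5.312] world up in tool [ 0.209 -0.08  -0.975] F [-0.4  0.3 -1.2] [-0.64 -0.05  0.22  1.81  0.2   1.5   2.16] 19.2
```

Lower to 30 mm above the bottom.

jog_arm --dr '[[0,0,0],[0,0,0],[0,0,0],[0,0,0],[0,0,0],[0,0,0],[0,0,0],[0,0,0],[0,0,0],[0,0,0]]' --translation '[[-0.06,0.024,0.28],[-0.11,0.044,0.5],[-0.15,0.06,0.7],[-0.15,0.06,0.7],[-0.15,0.06,0.7],[-0.15,0.06,0.7],[-0.15,0.06,0.7],[-0.13,0.053,0.6],[-0.09,0.036,0.43],[0,0,0]]' --jaw '[0.12,0.12,0.12,0.12,0.12,0.12,0.12,0.12,0.12,0.12]'

```text
clock: 20.2
position: [0.4312, 0.0736, 0.1558]
ee_rot: [-0.493, 0.862, -0.087, -0.073]
ft_force: [-0.8, 0.4, -1.1]
grip_width: 0.155
grasp_force: 60.9
```

jog_arm --dr '[[0,0,0],[0,0,0]]' --translation '[[0,0,0],[0,0,0]]' --jaw '[0.12,0.12]'

```text
clock: 20.4
position: [0.4327, 0.074, 0.1582]
ee_rot: [-0.493, 0.863, -0.087, -0.071]
ft_force: [0.1, -0.7, -0.5]
grip_width: 0.156
grasp_force: 60.9
```

```bash
python3 b.py 0.005
```

```text
tip [0.4279 0.0452 0.0305] shift [-0.194  0.094  0.998] world up in tool [ 0.208 -0.08  -0.975] F [ 0.1 -0.7 -0.5] [-0.63  0.07  0.22  2.    0.19  1.21  2.13] 20.4
```

Lower slowly, 20 mm, then feel for the floor.

jog_arm --dr '[[0,0,0],[0,0,0],[0,0,0],[0,0,0],[0,0,0],[0,0,0],[0,0,0]]' --translation '[[-0.032,0.012,0.15],[-0.032,0.012,0.15],[-0.032,0.012,0.15],[-0.032,0.012,0.15],[-0.032,0.012,0.15],[0,0,0],[0,0,0]]' --jaw '[0.12,0.12,0.12,0.12,0.12,0.12,0.12]'

```text
clock: 21.1
position: [0.4323, 0.0737, 0.1383]
ee_rot: [-0.493, 0.863, -0.087, -0.072]
ft_force: [-0.2, 0.5, -0.5]
grip_width: 0.157
grasp_force: 60.9
```

jog_arm --dr '[[0,0,0],[0,0,0],[0,0,0],[0,0,0],[0,0,0]]' --translation '[[-0.016,0.006,0.08],[-0.016,0.006,0.08],[-0.016,0.006,0.08],[0,0,0],[0,0,0]]' --jaw '[0.12,0.12,0.12,0.12,0.12]'

```text
clock: 21.6
position: [0.4322, 0.0737, 0.1322]
ee_rot: [-0.493, 0.863, -0.087, -0.072]
ft_force: [0.1, -0.4, -1.5]
grip_width: 0.155
grasp_force: 60.9
```

```bash
python3 b.py 0.002
```

```text
tip [0.4273 0.0447 0.0045] shift [-0.028  0.009  0.097] world up in tool [ 0.209 -0.08  -0.975] F [ 0.1 -0.4 -1.5] [-0.63  0.1   0.23  2.03  0.18  1.15  2.12] 21.6
```

jog_arm --dr '[[0,0,0],[0,0,0],[0,0,0],[0,0,0]]' --translation '[[-0.012,0.005,0.06],[-0.008,0.003,0.04],[0,0,0],[0,0,0]]' --jaw '[0.12,0.12,0.12,0.12]'

```text
clock: 22.0
position: [0.4325, 0.0738, 0.13]
ee_rot: [-0.493, 0.863, -0.087, -0.071]
ft_force: [-0.9, 0.7, 4.4]
grip_width: 0.158
grasp_force: 61.8
```

jog_arm --dr '[[0,0,0],[0,0,0],[0,0,0],[0,0,0]]' --translation '[[-0.008,0.003,0.04],[-0.004,0.002,0.02],[0,0,0],[0,0,0]]' --jaw '[0.12,0.12,0.12,0.12]'

```text
clock: 22.4
position: [0.4329, 0.074, 0.1296]
ee_rot: [-0.493, 0.863, -0.087, -0.071]
ft_force: [-3.5, 0.1, 17.5]
grip_width: 0.155
grasp_force: 63.6
```

```bash
python3 b.py 0.002
```

```text
tip [0.4281 0.0452 0.0019] shift [ 0.025  0.02  -0.002] world up in tool [ 0.208 -0.081 -0.975] F [-3.5  0.1 17.5] [-0.63  0.1   0.23  2.03  0.18  1.14  2.12] 22.4
```

The tip is on the floor. I'll relieve the push and open a little.

jog_arm --dr '[[0,0,0],[0,0,0],[0,0,0],[0,0,0],[0,0,0],[0,0,0],[0,0,0],[0,0,0]]' --translation '[[0.008,-0.003,-0.04],[0,0,0],[0,0,0],[0,0,0],[0,0,0],[0,0,0],[0,0,0],[0,0,0]]' --jaw '[0.12,0.12,0.16,0.2,0.25,0.3,0.36,0.36]' --squeeze 20

```text
clock: 23.2
position: [0.4322, 0.0736, 0.1291]
ee_rot: [-0.493, 0.863, -0.087, -0.072]
ft_force: [-0.5, 0.3, 0.5]
grip_width: 0.361
grasp_force: 0.0
```

jog_arm --dr '[[0,0,0],[0,0,0],[0,0,0],[0,0,0],[0,0,0]]' --translation '[[0,0,0],[0,0,-0.1],[0,0,-0.2],[0,0,-0.3],[0,0,-0.3]]' --jaw '[0.4,0.4,0.4,0.4,0.4]'

```text
clock: 23.7
position: [0.4332, 0.0789, 0.1519]
ee_rot: [-0.493, 0.863, -0.087, -0.071]
ft_force: [0.1, 0.2, -0.7]
grip_width: 0.397
grasp_force: 0.0
```

```bash
python3 b.py 0.002
python3 - <<'E'
from workcell import optics
import cv2,numpy as np
c=optics.camera("side");cv2.imwrite("pics/rel.png",cv2.resize(c["color"][110:260,200:350,::-1],(600,600),interpolation=cv2.INTER_CUBIC))
E
```

```text
tip [0.4284 0.05   0.0242] shift [0.004 0.003 0.913] world up in tool [ 0.209 -0.08  -0.975] F [ 0.1  0.2 -0.7] [-0.63  0.08  0.22  2.    0.18  1.19  2.12] 23.7
```

View pics/rel.png

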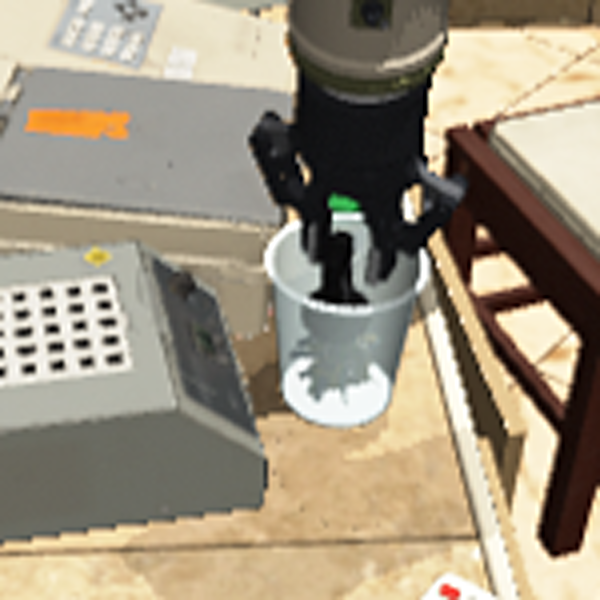

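The probe stands in the beaker leaning towards the near wall, with its handle at (338,265) between the open fingers and touching neither. I'll withdraw along the tool axis.

jog_arm --dr '[[0,0,0],[0,0,0],[0,0,0],[0,0,0],[0,0,0],[0,0,0],[0,0,0],[0,0,0],[0,0,0],[0,0,0]]' --translation '[[0,0,-0.2],[0,0,-0.3],[0,0,-0.4],[0,0,-0.5],[0,0,-0.6],[0,0,-0.6],[0,0,-0.6],[0,0,-0.6],[0,0,-0.4],[0,0,0]]' --jaw '[0.4,0.4,0.4,0.4,0.4,0.4,0.4,0.4,0.4,0.4]'

```text
clock: 24.75
position: [0.4376, 0.1025, 0.2549]
ee_rot: [-0.493, 0.863, -0.087, -0.07]
ft_force: [-0.2, -0.6, -0.6]
grip_width: 0.401
grasp_force: 0.0
```

jog_arm --dr '[[0,0,0],[0,0,0],[0,0,0],[0,0,0],[0,0,0]]' --translation '[[0,0,0],[0,0,0],[0,0,0],[0,0,0],[0,0,0]]' --jaw '[0.4,0.4,0.4,0.4,0.4]'

```text
clock: 25.25
position: [0.4369, 0.1017, 0.2532]
ee_rot: [-0.493, 0.863, -0.087, -0.072]
ft_force: [0.0, 0.0, -0.7]
grip_width: 0.4
grasp_force: 0.0
```

Run:
```python
from workcell import optics,manip
import cv2,numpy as np,pickle
c=optics.camera("side");cv2.imwrite("pics/end.png",cv2.resize(c["color"][110:260,200:350,::-1],(600,600),interpolation=cv2.INTER_CUBIC))
a=pickle.load(open("c0.pkl","rb"))["side"]["color"]
# beaker's base, bystanders: change since the start (timer, dropper, beaker bottom)
for n,(u,v) in dict(timer=(314,268),dropper=(318,308),beaker_base=(284,206)).items():
    w=14;t=a[v-w:v+w,u-w:u+w];s=c["color"][v-w-8:v+w+8,u-w-8:u+w+8];m=cv2.minMaxLoc(cv2.matchTemplate(s,t,cv2.TM_CCOEFF_NORMED));print(n,m[1],np.array(m[3])-8)
print(manip.get_obs()["position"],manip.get_obs()["ft_force"])
```

```text
timer 0.9904243350028992 [0 0]
dropper 0.8081527948379517 [0 0]
beaker_base 0.9870553612709045 [0 0]
[0.43696335 0.10176528 0.25329316] [-1.06891808 -0.13361272  0.17374466]
```

View pics/end.png

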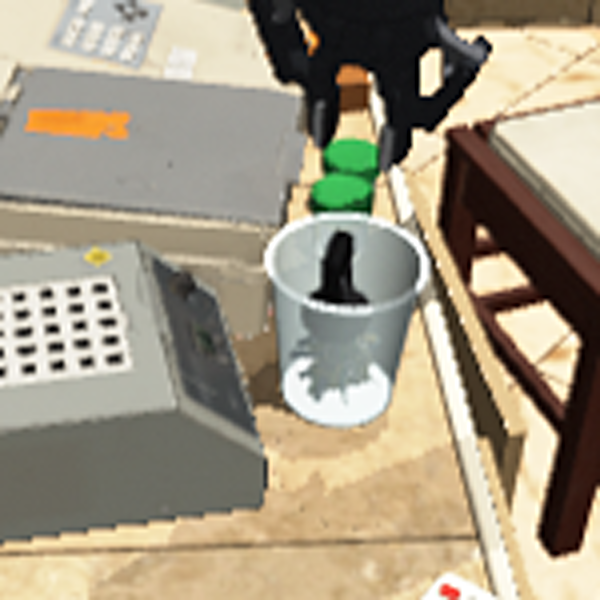

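The probe rests in the beaker with its handle at (340,265). The beaker has not moved, the jars, timer and dropper are in place, and the gripper is clear.

```bash
python3 -c "
from workcell import manip
print(manip.hand_in())"
```

```text
the job is handed in; nothing more can be done
None
```

The probe came free of its catch at about 68–74° anticlockwise and now stands tip-down in the beaker, released; the last picture showed the beaker and bystanders where they were, and the job is handed in (no verdict was returned).

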